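Slide the rack plate out over the ledge end

ROBOT

A 6-joint arm with a two-finger parallel gripper is mounted at the origin on the work surface. World frame = base frame: x ahead of the robot, y to its left, z up, the work surface at z = 0. Lengths are in m, angles in rad, forces in N, time in s.
With the tool pointing down it reaches from about 0.375 to 0.925 m from the base axis. Payload 5.7 kg.
Tool frame: the origin (TCP) lies at the very end of the fingers, on their centre line; the grasp point (between the pads) lies 19 mm behind it (grip_point_offset is the distance from the TCP to the grasp point, in m); z points along the fingers, y is the direction in which the jaws open and shut (so a half turn about z gives the same grasp; the last joint's range is limited). The gripper opens to 85 mm and grips with 20 to 120 N. Pads are 22 mm wide; open, the fingers measure 114 mm over their backs; the gripper's body (76 mm by 85 mm) begins 54 mm behind the grasp point. The pads swing forward as they close: fully open they stand 13 mm farther back than shut.
Start: joints at [-0.115, 0.359, 1.51, -0, 1.272, -0.115], TCP at [0.6, -0, 0.231] pointing down, gripper open.
Joint ranges: [-2.97, 2.97], [-1.01, 2.36], [0.21, 2.38], [-0.96, 4.11], [0.2, 2.71], [-2.98, 2.98]. Speed limits (rad/s): [2.39, 2.39, 3.14, 3.14, 3.14, 3.14].

INTERFACE

Orientations are given as a 3x3 rotation matrix whose columns are the frame's x, y, z axes.
In Python, from workcell import sense, capture, sign_off, grip_point_offset gives the robot as it stands. The module is installed in compiled form; this text tells all that it offers.
- The arm moves only by the tool arm_command, never from a script. Its argument "increments" is a list that holds one entry, the list of rows, each a list of 5 numbers: the gripper's target within -1 to 1 (fully open at 1, half-way at 0, shut at -1), then the shift along the tool's x, y, z in m, then the turn about the tool's z in rad. In form: [[[fingers, dx, dy, dz, twist], ...]]. A call has 1 to 5 rows; each row is the pose to reach, as a shift and turn from the pose commanded when the call began, along the tool's axes at that moment; what a row does not reach only later rows make up. A row lasts 1/10 s, in which the tool goes at most 50 mm and 8.59 degrees, less where a joint would pass 70% of its speed; a pose out of reach is approached as far as the arm can. A call with a gripper value outside its range is refused whole. The fingers move at their own pace and stop on an object; "grip_force" is the grip in N (left out, the last holds). Time passes only in rows, so rows that repeat a pose let the fingers close. It gives the time, the measured TCP pose, the force and the opening at its end, in the units of the state.
- sense(): the state, without advancing time (a new reading comes with each control period).
- capture(name): name is "scene" or "side" or "wrist"; returns a dict with "frame" (420x560x3 uint8, red, green, blue), "depth" (420x560 float32, m along the optical axis (not along the pixel's ray), 0 where there is no reading), "K" (3x3 intrinsics, pixels), "xyz" and "rotation" of the camera in the world; the wrist camera has in their place "T_tool_cam" (4x4, takes a point from camera to tool coordinates, whose origin is the TCP and whose axes are the flange's). Camera axes: x right, y down, z forward; pixel columns grow to the right and rows downward; lengths in m; the calibration is good to about 2 mm. A picture is of the moment at which its call begins: read the wrist's pose just before it.
- sign_off(): hands the job in, once; it reports no verdict.
The state is a dict: "time_s": time; "qpos": joint angles; "joint_vel": joint speeds; "joint_torque": joint torques, N m; "tool_pos": TCP position; "ee_rot": TCP orientation; "ft_force": force on the tool from outside, world axes, zero at the start; "wrist_torque": the same for the moment, N m; "opening": finger opening in m.
Only numpy, scipy, OpenCV 4.12 (cv2) and the standard library are available. Lean on these libraries where they do the work, as an engineer would, in place of code of your own. Each camera call takes 0.05 s, during which the arm holds its last target. There are 200 camera calls.

TASK

Without picking it up, push the thin steel plate along the raised ledge, towards the end where the open white tray stands, until it sticks out about 40 mm past that end so that it can be taken by its edge. Leave it lying flat on the ledge with its long side straight against the ledge's rail, and leave the tray, tube rack, jar and tip box where they are.

Things in the scene. Friction and masses are not known exactly. Their poses are not given: they have to be found in the camera images.
- ledge: Fixed raised ledge with a slate-grey top on grey supports. Origin on the bench under its centre. Its top is 380 mm long (own y, -190 to +190 mm) and 180 mm deep (own x, -90 to +90 mm), top surface 60 mm above the bench. An aluminium rail, 10 mm thick and rising 14 mm above the top, runs the whole length of the side away from the robot (own +x); its inner face is at own x = +80 mm. Both ends and the robot's side are open. Its yaw is up to 0.25 rad either way.
- plate_center (a point): Centre of the thin steel plate, half-way up (3 mm above the ledge's top). The plate is loose, 100 mm wide (own x) by 150 mm long (own y) and 6 mm thick, about 0.24 kg, with flat dark dots on top (4 by 6). It starts flat on the middle of the ledge, its long side within 0.2 rad of the ledge's length, with a gap to the rail. Against the rail its centre is at the ledge's own x = 30 mm; sticking out 40 mm its centre is 155 mm from the ledge's centre along the ledge.
- tray: Open white plastic tray, 150 x 110 mm, 40 mm high, on the bench just beyond one end of the ledge (own +y or -y end of the ledge, it varies): this marks the end over which the plate must stick out. Origin at the centre of its underside. Loose, not to be moved.
- rack: Aluminium tube rack, 150 x 70 mm, 58 mm high with capped tubes up to 80 mm, on the bench beyond the other end of the ledge. Origin at the centre of its underside. Loose, not to be moved.
- jar: Small jar, 56 mm across, 75 mm high, on the bench behind the rail. Origin at the centre of its underside. Loose, not to be moved.
- tipbox: Yellow pipette-tip box, 80 x 110 mm, 40 mm high, on the bench behind the rail. Origin at the centre of its underside. Loose, not to be moved.
- plate: The same thin steel plate; origin at the centre of its underside, axes as given for plate_center. Friction is high (about 1): skewed and pushed at its middle, it may bind with one corner on the rail, and then needs a push near the end that stands off.
Mind the look-alikes: they are no part of the job. What is meant by the plate is not blue, green or yellow, and is the smaller of those in its own colour.

How it is judged:
At the end, for the whole second after the job is handed in: The plate is at rest, flat on the ledge (within 3 mm in height, 0.04 rad), sticks out 25 to 55 mm past the end beside the tray, its middle at most 5 mm off the rail and its long side parallel to it within 0.05 rad (((y of tray in the frame of ledge above 0 m and y of plate_center in the frame of ledge between 0.14 and 0.17 m) or (y of tray in the frame of ledge below 0 m and y of plate_center in the frame of ledge between -0.17 and -0.14 m)) and x of plate_center in the frame of ledge above 0.025 m and angle between the x axis of plate_center and the x axis of ledge, either way round below 0.05 rad and z of plate_center in the frame of ledge between 0.06 and 0.066 m and angle between plate_center's own z axis and vertical below 0.04 rad and linear speed of plate below 0.01 m/s); the robot touches nothing.
It fails at once if the plate is lifted more than 10 mm (z of plate_center in the frame of ledge above 0.073 m).
It fails at once if the plate is tipped up or falls off the ledge (angle between plate_center's own z axis and vertical above 0.2 rad or z of plate_center in the frame of ledge below 0.05 m).
It fails at once if the tray, rack, jar or tip box is moved more than 15 mm or tipped (distance of any of tray, rack, jar, tipbox from where it was at the start of the episode above 0.015 m or angle between any of tray, rack, jar, tipbox's own z axis and vertical above 0.2 rad).
It also fails if it takes over 64 s, if anything falls off the work surface, if the arm or the gripper's body presses on something with over 40 N, if the wrist force passes 120 N, or if a joint passes its speed limit or range.

## Working session

There is one attempt and no reset: what is moved stays moved. The work goes in short steps, Python scripts to look and compute and a tool call to move; the robot and the scene stay as the last step left them, time stands still between calls to the robot, and variables do not carry over. Pictures are saved under pics/ and viewed, about 8 in all and at most 12, crops included, and the job is handed in when it is done.

Besides the shell and the picture viewer there is one more tool, called after "Call:" as name([rows], argument=value, ...), one row to a line, values as JSON. arm_command: Moves the arm, as the interface text tells. Its arguments: {"type":"object","properties":{"increments":{"type":"array","items":{"type":"array","items":{"type":"array","items":{"type":"number"}}}},"grip_force":{"type":"number"}},"required":["increments"]}

```bash
mkdir -p pics && cat > h.py <<'E'
import numpy as np, cv2
from workcell import sense, capture, sign_off
def pts(c):
    d=c["depth"];K=c["K"];v,u=np.mgrid[:d.shape[0],:d.shape[1]]
    P=np.dstack([(u-K[0,2])*d/K[0,0],(v-K[1,2])*d/K[1,1],d])
    W=P@np.array(c["rotation"]).T+np.array(c["xyz"]); W[d==0]=np.nan
    return W
def save(n,c): cv2.imwrite(f"pics/{n}.png",c["frame"][:,:,::-1])
E
python3 - <<'E'
from h import *
s=sense();print(s["tool_pos"],s["ee_rot"],s["ft_force"])
a=capture("scene");b=capture("side")
for n,c in (("scene",a),("side",b)):
    save(n,c);np.savez(n+".npz",**c);print(n,c["xyz"],c["rotation"],c["K"])
E
```

```text
[5.99282783e-01 6.35597329e-05 2.30433976e-01] [[-4.04323649e-05  9.99998200e-01 -1.89697814e-03]
 [ 9.99999978e-01  4.08208545e-05  2.04755675e-04]
 [ 2.04832743e-04 -1.89696982e-03 -9.99998180e-01]] [-1.19314866 -0.10436473 -0.13694642]
scene [1.40561473 0.04154423 0.84880539] [[-0.02380648  0.65275655 -0.75719359]
 [ 0.99954919  0.02940147 -0.00608002]
 [ 0.01829384 -0.75699699 -0.65316223]] [[431.29411388   0.         279.63175639]
 [  0.         431.29411388 217.35406229]
 [  0.           0.           1.        ]]
side [ 0.09822572 -0.69690382  0.79149814] [[ 0.85702096 -0.34008585  0.38711327]
 [-0.51528079 -0.56692104  0.64271786]
 [ 0.00088341 -0.75029471 -0.66110291]] [[459.43875652   0.         285.74411784]
 [  0.         459.43875652 213.67292122]
 [  0.           0.           1.        ]]
```

View pics/scene.png

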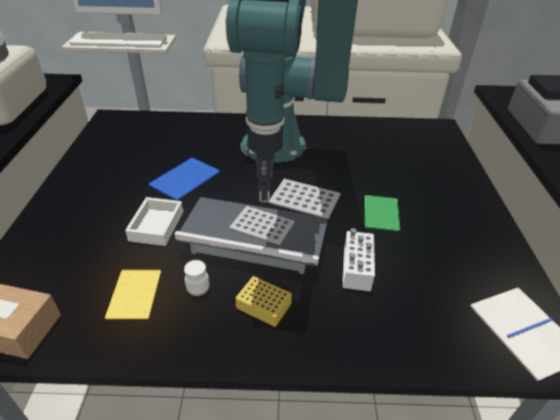

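View pics/side.png

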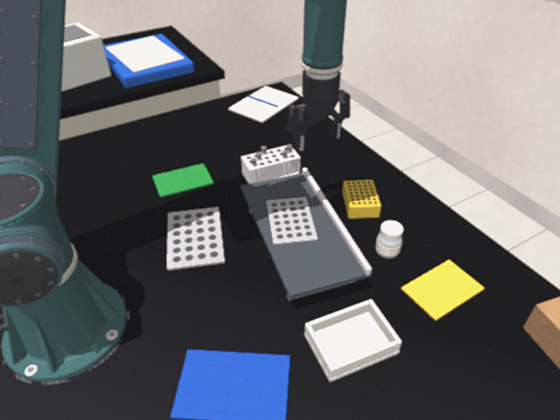

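The scene view shows the plate on the ledge at about (262,223). The rail is on the camera side, the tray at (155,221) on the world −y end, and the rack at (359,260) on the other. The side view agrees: plate at (291,220), tray at (352,340).

```bash
cat >> h.py <<'E'
def onplane(c,uv,z):
    uv=np.atleast_2d(uv).astype(float);K=c["K"]
    r=np.c_[(uv[:,0]-K[0,2])/K[0,0],(uv[:,1]-K[1,2])/K[1,1],np.ones(len(uv))]@np.array(c["rotation"]).T
    o=np.array(c["xyz"]);return o+r*((z-o[2])/r[:,2])[:,None]
def blob(m,uv):
    m=cv2.morphologyEx(m.astype(np.uint8),cv2.MORPH_CLOSE,np.ones((3,3),np.uint8))
    n,l=cv2.connectedComponents(m);k=l[uv[1],uv[0]]
    if k==0:
        ys,xs=np.nonzero(l);i=np.argmin((xs-uv[0])**2+(ys-uv[1])**2);k=l[ys[i],xs[i]]
    cs,_=cv2.findContours((l==k).astype(np.uint8),cv2.RETR_EXTERNAL,cv2.CHAIN_APPROX_NONE)
    return max(cs,key=cv2.contourArea)[:,0,:]
def rect(P):
    (c,s,a)=cv2.minAreaRect((P[:,:2]*1000).astype(np.float32))
    b=np.radians(a)
    if s[0]>s[1]: b+=np.pi/2   # direction of own x (short side)
    b=(b+np.pi/2)%np.pi-np.pi/2
    return np.round(c,1),np.round(sorted(s),1),round(float(b),4)
def plate(c,uv):
    g=c["frame"].astype(int);W=pts(c);m=(g.min(2)>120)&(np.abs(W[...,2]-.066)<.006)
    return rect(onplane(c,blob(m,uv),.066))
E
python3 - <<'E'
from h import *
for n,uv,lu in (("scene",(262,224),(200,218)),("side",(291,220),(310,270))):
    c=dict(np.load(n+".npz"));W=pts(c)
    print(n,"plate",plate(c,uv))
    L=(W[...,2]>.05)&(W[...,2]<.085)&(W[...,0]>.4)&(W[...,0]<.85)&(abs(W[...,1])<.3)
    print("ledge",rect(onplane(c,blob((W[...,2]>.052)&(W[...,2]<.069)&(W[...,0]>.35),lu),.06)), "z",np.nanmedian(W[lu[1],lu[0]]))
    P=W[(W[...,2]>.071)&(W[...,2]<.078)&(abs(W[...,1])<.2)&(W[...,0]>.55)&(W[...,0]<.85)]
    v=cv2.fitLine(P[:,:2].astype(np.float32),cv2.DIST_HUBER,0,.01,.01).ravel();print("rail",v,len(P),P.min(0),P.max(0),W[lu[1],lu[0]])
E
```

```text
scene plate (array([525.2, -15.4]), array([107.2, 149. ]), -0.4046)
ledge (array([538.3, -39. ]), array([186.6, 384.9]), -0.2079) z 0.0570136112252998
rail [ 0.24457003 -0.9696316   0.66971207 -0.09984579] 603 [ 0.58127579 -0.19917252  0.0710029 ] [0.72726811 0.13083731 0.07774306] [ 0.50047692 -0.18790907  0.05701361]
side plate (array([521.9, -14.8]), array([104.3, 155.3]), -0.4005)
ledge (array([528.1, -35.2]), array([184.9, 392.1]), -0.1862) z 0.06144237529181429
rail [ 0.24301678 -0.9700221   0.66179585 -0.11585079] 732 [ 0.55431287 -0.19991251  0.07102546] [0.72341603 0.13445553 0.07794694] [ 0.47696566 -0.1675612   0.06144238]
```

```bash
python3 - <<'E'
from h import *
R=lambda t:np.array([[np.cos(t),-np.sin(t)],[np.sin(t),np.cos(t)]])
for n in("scene","side"):
    c=dict(np.load(n+".npz"));W=pts(c)
    t,o=-.2,np.array([.532,-.037])
    for k in range(3):
        l=(W[...,:2]-o)@R(t);z=W[...,2]
        m=(l[...,0]>.065)&(l[...,0]<.11)&(abs(l[...,1])<.17)&(z>.069)&(z<.08)
        P=W[m]; v=cv2.fitLine(P[:,:2].astype(np.float32),cv2.DIST_HUBER,0,.003,.001).ravel()
        t=np.arctan2(-v[0]*np.sign(v[1]),abs(v[1]))
        q=(P[:,:2]@R(t))[:,0]
        o=(R(t).T@o); o[0]=np.median(q)-.085; o=R(t)@o
    l=(W[...,:2]-o)@R(t)
    # ends, from the top surface strip
    for nm,mm in (("top",(l[...,0]>-.08)&(l[...,0]<.07)&(z>.056)&(z<.069)),("rail",(l[...,0]>.07)&(l[...,0]<.1)&(z>.069)&(z<.08))):
        q=l[mm&(abs(l[...,1])<.22)]
        print(n,nm,len(q),"x",np.percentile(q[:,0],[1,50,99]).round(4),"y",np.percentile(q[:,1],[.3,1,50,99,99.7]).round(4),"z",np.median(z[mm]).round(4))
    print("yaw",t,"o",o)
    f=c["frame"].astype(int);m=(f.min(2)>120)&(W[...,2]>.025)&(W[...,2]<.05)&(W[...,1]<-.2)&(W[...,0]>.4)&(W[...,0]<.75)
    P=W[m];ll=(P[:,:2]-o)@R(t);print("tray ledge-frame",ll.min(0),ll.max(0))
E
```

```text
scene top 4663 x [-0.0778 -0.0001  0.0634] y [-0.187  -0.1846  0.0118  0.1874  0.1901] z 0.0591
scene rail 545 x [0.0766 0.0849 0.0908] y [-0.1871 -0.1833  0.0123  0.1879  0.1904] z 0.0722
yaw -0.20768566 o [ 0.53493788 -0.03762599]
tray ledge-frame [-0.08025814 -0.35620785] [ 0.07958262 -0.23567635]
side top 7105 x [-0.0786 -0.0077  0.0686] y [-0.1884 -0.1874 -0.045   0.1869  0.191 ] z 0.0618
side rail 625 x [0.0805 0.085  0.0924] y [-0.1882 -0.1875 -0.0379  0.1839  0.1905] z 0.0753
yaw -0.20579132 o [ 0.52924435 -0.036423  ]
tray ledge-frame [-0.07777802 -0.35606905] [ 0.07864018 -0.23388156]
```

Ledge centre ≈ (0.532, −0.037), yaw −0.207. Ledge size, height and rail all check out. In the ledge frame the plate is at (−0.013, +0.020), skewed −0.196, with the +y end nearer the rail. 

Plan: push it against the rail with the open jaws lying along the ledge, which squares it up. Then push its +y end towards the tray. First I'll probe the finger height on the free part of the ledge.

Call:
arm_command([
  [[1, -0.04, -0.024, 0.02, -0.15], [1, -0.08, -0.047, 0.05, -0.3], [1, -0.12, -0.07, 0.08, -0.45], [1, -0.162, -0.094, 0.1, -0.6], [1, -0.162, -0.094, 0.1, -0.7]],
])

```text
time_s: 0.6
tool_pos: [0.5023, -0.1637, 0.1289]
ee_rot: [[-0.647, 0.763, -0.005], [0.763, 0.647, 0.001], [0.004, -0.003, -1.0]]
ft_force: [0.7, -0.0, -0.2]
opening: 0.0854
```

Call:
arm_command([
  [[1, 0, 0, 0, -0.15], [1, 0, 0, 0.02, -0.3], [1, 0, 0, 0.04, -0.45], [1, 0, 0, 0.05, -0.6], [1, 0, 0, 0.05, -0.664]],
])

```text
time_s: 1.1
tool_pos: [0.5043, -0.1613, 0.0794]
ee_rot: [[-0.98, 0.201, -0.004], [0.201, 0.98, 0.002], [0.004, 0.001, -1.0]]
ft_force: [0.0, 0.5, -0.1]
opening: 0.0851
```

Call:
arm_command([
  [[1, 0, 0, 0.01, 0], [1, 0, 0, 0.015, 0], [1, 0, 0, 0.015, 0], [1, 0, 0, 0.015, 0], [1, 0, 0, 0.015, 0]],
])

```text
time_s: 1.6
tool_pos: [0.5062, -0.1621, 0.0665]
ee_rot: [[-0.979, 0.206, 0.0], [0.206, 0.979, -0.0], [-0.0, -0.0, -1.0]]
ft_force: [0.6, 0.5, -0.7]
opening: 0.0854
```

Now a gentle descent to contact (expected near TCP z ≈ 0.047, open).

Call:
arm_command([
  [[1, 0, 0, 0.006, 0], [1, 0, 0, 0.009, 0], [1, 0, 0, 0.012, 0], [1, 0, 0, 0.014, 0], [1, 0, 0, 0.014, 0]],
])

```text
time_s: 2.1
tool_pos: [0.5057, -0.1619, 0.0519]
ee_rot: [[-0.979, 0.205, -0.001], [0.205, 0.979, 0.0], [0.001, 0.0, -1.0]]
ft_force: [-0.3, -0.8, 0.1]
opening: 0.0859
```

Call:
arm_command([
  [[1, 0, 0, 0.001, 0], [1, 0, 0, 0.002, 0], [1, 0, 0, 0.003, 0], [1, 0, 0, 0.003, 0]],
])

```text
time_s: 2.5
tool_pos: [0.5059, -0.162, 0.0492]
ee_rot: [[-0.979, 0.205, -0.0], [0.205, 0.979, 0.0], [0.0, 0.0, -1.0]]
ft_force: [-1.2, 0.0, -0.1]
opening: 0.0856
```

Call:
arm_command([
  [[1, 0, 0, 0.001, 0], [1, 0, 0, 0.001, 0]],
])

```text
time_s: 2.7
tool_pos: [0.5059, -0.162, 0.0482]
ee_rot: [[-0.979, 0.205, -0.0], [0.205, 0.979, 0.0], [0.0, -0.0, -1.0]]
ft_force: [-0.9, -0.6, 0.3]
opening: 0.0852
```

Call:
arm_command([
  [[1, 0, 0, 0.001, 0], [1, 0, 0, 0.001, 0]],
])

```text
time_s: 2.9
tool_pos: [0.5059, -0.162, 0.0472]
ee_rot: [[-0.979, 0.205, -0.0], [0.205, 0.979, 0.0], [0.0, 0.0, -1.0]]
ft_force: [0.1, 0.1, -0.3]
opening: 0.0857
```

Call:
arm_command([
  [[1, 0, 0, 0.001, 0], [1, 0, 0, 0.001, 0]],
])

```text
time_s: 3.1
tool_pos: [0.506, -0.162, 0.0468]
ee_rot: [[-0.979, 0.205, 0.0], [0.205, 0.979, -0.0], [-0.0, -0.0, -1.0]]
ft_force: [-2.6, 0.2, 6.7]
opening: 0.0852
```

Contact is at TCP z ≈ 0.047, so I'll work at 0.049. Next: back off the front, slide along, then lower in front of the plate.

Call:
arm_command([
  [[1, 0.01, 0, -0.023, 0], [1, 0.045, 0.01, -0.033, 0], [1, 0.08, 0.05, -0.033, 0], [1, 0.11, 0.095, -0.033, 0], [1, 0.11, 0.143, -0.033, 0]],
])

```text
time_s: 3.6
tool_pos: [0.4223, -0.0023, 0.079]
ee_rot: [[-0.978, 0.208, -0.005], [0.208, 0.978, 0.001], [0.005, -0.0, -1.0]]
ft_force: [0.7, -0.4, 0.7]
opening: 0.0856
```

Call:
arm_command([
  [[1, 0, 0, 0.01, 0], [1, 0, 0, 0.02, 0], [1, 0, 0, 0.03, 0], [1, 0, 0, 0.03, 0]],
])

```text
time_s: 4.0
tool_pos: [0.4263, -0.0047, 0.0478]
ee_rot: [[-0.978, 0.207, -0.003], [0.207, 0.978, 0.0], [0.003, -0.0, -1.0]]
ft_force: [0.3, -0.3, 0.5]
opening: 0.0857
```

Call:
arm_command([
  [[1, -0.006, 0, 0, 0], [1, -0.012, 0, 0, 0], [1, -0.018, 0, 0, 0], [1, -0.024, 0, 0, 0], [1, -0.03, 0, 0, 0]],
])

```text
time_s: 4.5
tool_pos: [0.4567, -0.01, 0.0494]
ee_rot: [[-0.979, 0.206, -0.001], [0.206, 0.979, 0.0], [0.001, -0.0, -1.0]]
ft_force: [-1.4, -0.4, -0.3]
opening: 0.0855
```

Call:
arm_command([
  [[1, -0.005, 0, 0, 0], [1, -0.01, 0, 0, 0], [1, -0.015, 0, 0, 0], [1, -0.02, 0, 0, 0], [1, -0.025, 0, 0, 0]],
])

```text
time_s: 5.0
tool_pos: [0.4812, -0.0148, 0.0492]
ee_rot: [[-0.979, 0.205, -0.0], [0.205, 0.979, 0.0], [0.0, 0.0, -1.0]]
ft_force: [-2.3, -0.2, 0.6]
opening: 0.0851
```

Call:
arm_command([
  [[1, -0.004, 0, 0, 0], [1, -0.008, 0, 0, 0], [1, -0.012, 0, 0, 0], [1, -0.016, 0, 0, 0], [1, -0.018, 0, 0, 0]],
])

```text
time_s: 5.5
tool_pos: [0.4993, -0.0187, 0.0493]
ee_rot: [[-0.979, 0.205, 0.001], [0.205, 0.979, -0.0], [-0.001, 0.0, -1.0]]
ft_force: [-1.3, 0.1, -1.3]
opening: 0.085
```

```bash
python3 - <<'E'
from h import *
c=capture("side");save("s2",c);cv2.imwrite("pics/s2c.png",cv2.resize(c["frame"][130:320,200:420,::-1],None,fx=3,fy=3))
E
```

```text
(no output)
```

View pics/s2c.png

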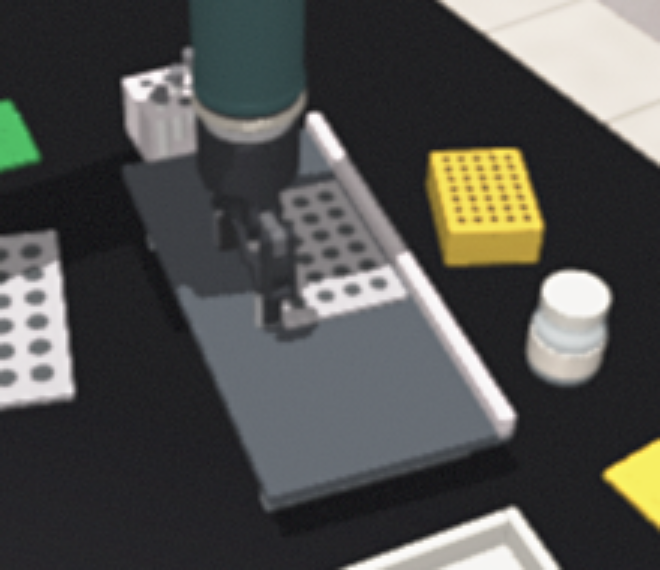

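The plate is squared up and almost at the rail (crop, around (340,240)). I'll close the last millimetres watching the force.

Call:
arm_command([
  [[1, -0.002, 0, 0, 0], [1, -0.004, 0, 0, 0], [1, -0.004, 0, 0, 0]],
])

```text
time_s: 5.85
tool_pos: [0.5026, -0.0194, 0.0493]
ee_rot: [[-0.979, 0.205, 0.0], [0.205, 0.979, -0.0], [-0.0, -0.0, -1.0]]
ft_force: [-0.8, 0.2, 0.2]
opening: 0.0853
```

Call:
arm_command([
  [[1, -0.001, 0, 0, 0], [1, -0.002, 0, 0, 0], [1, -0.002, 0, 0, 0]],
])

```text
time_s: 6.15
tool_pos: [0.5042, -0.0197, 0.0492]
ee_rot: [[-0.979, 0.205, -0.001], [0.205, 0.979, 0.0], [0.001, 0.0, -1.0]]
ft_force: [-2.6, 1.6, 1.4]
opening: 0.0854
```

Call:
arm_command([
  [[1, -0.001, 0, 0, 0], [1, -0.002, 0, 0, 0], [1, -0.002, 0, 0, 0]],
])

```text
time_s: 6.45
tool_pos: [0.5043, -0.0197, 0.0491]
ee_rot: [[-0.979, 0.205, -0.004], [0.205, 0.979, 0.001], [0.004, -0.0, -1.0]]
ft_force: [-6.3, 1.1, 6.0]
opening: 0.0854
```

Call:
arm_command([
  [[1, -0.001, 0, 0, 0], [1, -0.002, 0, 0, 0], [1, -0.002, 0, 0, 0]],
])

```text
time_s: 6.75
tool_pos: [0.5044, -0.0197, 0.0489]
ee_rot: [[-0.979, 0.205, -0.007], [0.205, 0.979, 0.001], [0.007, -0.0, -1.0]]
ft_force: [-9.5, 2.8, 7.7]
opening: 0.0853
```

Call:
arm_command([
  [[1, -0.001, 0, 0, 0], [1, -0.001, 0, 0, 0]],
])

```text
time_s: 6.95
tool_pos: [0.5044, -0.0197, 0.0488]
ee_rot: [[-0.979, 0.205, -0.009], [0.205, 0.979, 0.002], [0.009, -0.0, -1.0]]
ft_force: [-11.8, 2.6, 10.2]
opening: 0.0854
```

Pressed at the rail: TCP local x is −0.031, as expected. Now back off, lift, and go round to the +y end with the jaws half open across the plate's width.

Call:
arm_command([
  [[1, 0.012, 0, 0, 0], [1, 0.016, 0, -0.02, 0], [1, 0.01, 0, -0.05, 0], [0, -0.02, 0.04, -0.06, 0.15], [0, -0.045, 0.085, -0.06, 0.3]],
])

```text
time_s: 7.45
tool_pos: [0.5724, 0.0499, 0.112]
ee_rot: [[-0.872, 0.49, 0.008], [0.49, 0.872, -0.001], [-0.007, 0.003, -1.0]]
ft_force: [0.7, -0.7, 0.8]
opening: 0.0588
```

Call:
arm_command([
  [[0, -0.011, 0.034, 0, 0.15], [0, -0.011, 0.034, 0, 0.3], [0, -0.011, 0.034, 0, 0.45], [0, -0.011, 0.034, 0, 0.6], [0, -0.011, 0.034, 0, 0.7]],
])

```text
time_s: 7.95
tool_pos: [0.5957, 0.075, 0.1094]
ee_rot: [[-0.354, 0.935, 0.002], [0.935, 0.354, -0.0], [-0.001, 0.002, -1.0]]
ft_force: [-0.2, 0.2, -0.2]
opening: 0.0425
```

Call:
arm_command([
  [[0, 0, 0, 0.01, 0.15], [0, 0, 0, 0.02, 0.3], [0, 0, 0, 0.03, 0.45], [0, 0, 0, 0.03, 0.571], [0, 0, 0, 0.03, 0.571]],
])

```text
time_s: 8.45
tool_pos: [0.5953, 0.0749, 0.0791]
ee_rot: [[0.203, 0.979, 0.001], [0.979, -0.203, 0.0], [0.0, 0.001, -1.0]]
ft_force: [-0.0, 1.1, 0.1]
opening: 0.0429
```

```bash
python3 - <<'E'
from h import *
s=sense();print(s["tool_pos"],s["ee_rot"],s["opening"],s["ft_force"])
t=-.2067;R=np.array([[np.cos(t),-np.sin(t)],[np.sin(t),np.cos(t)]]);o=np.array([.532,-.037])
print("local tcp",R.T@(s["tool_pos"][:2]-o))
for n in("scene","side"):
    c=capture(n);save(n+"3",c);P=R@[0,.0]+o
    c0=R@[.03,.02]+o; K=c["K"];p=np.array(c["rotation"]).T@(np.r_[c0,.066]-c["xyz"]);uv=(K@p/p[2])[:2].astype(int)
    r=plate(c,tuple(uv));print(n,uv,r,R.T@(np.array(r[0])/1000-o))
E
```

```text
[0.59525529 0.07487098 0.07908515] [[ 2.03222577e-01  9.79131524e-01  1.42968852e-03]
 [ 9.79132521e-01 -2.03222800e-01  1.11693904e-05]
 [ 3.01481606e-04  1.39758465e-03 -9.99998978e-01]] 0.04291784035054194 [-0.04166245  1.08344187  0.06226756]
local tcp [0.03894939 0.1224716 ]
scene [257 233] (array([570.2, -44.6]), array([120.1, 381. ]), -0.1985) [0.03894661 0.00040161]
side [307 215] (array([557.2, -69.7]), array([108.8, 331.2]), -0.1788) [ 0.03137464 -0.0268321 ]
```

View pics/side3.png

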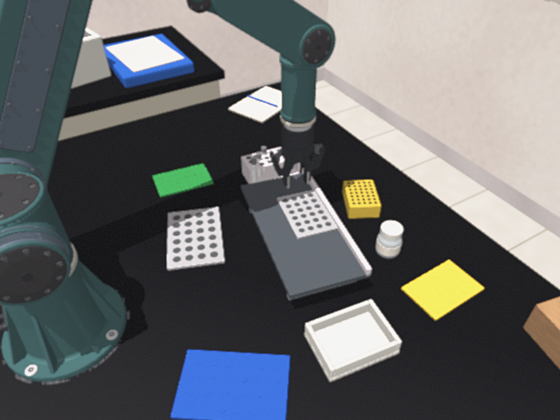

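```bash
cat >> h.py <<'E'
T=-.2067;RL=np.array([[np.cos(T),-np.sin(T)],[np.sin(T),np.cos(T)]]);OL=np.array([.532,-.037])
def meas(n):
    # bright plate pixels on the ledge, this side of the rail; rays cast on the plate-top plane
    c=capture(n);h,w=c["depth"].shape;v,u=np.mgrid[:h,:w]
    L=(onplane(c,np.c_[u.ravel(),v.ravel()],.066)[:,:2]-OL)@RL;L=L.reshape(h,w,2);z=pts(c)[...,2]
    m=(c["frame"].min(2)>115)&(L[...,0]>-.09)&(L[...,0]<.081)&(abs(L[...,1])<.26)&(z>.055)&(z<.075)
    m=cv2.morphologyEx(m.astype(np.uint8),cv2.MORPH_CLOSE,np.ones((5,5),np.uint8))
    m=cv2.morphologyEx(m,cv2.MORPH_OPEN,np.ones((7,7),np.uint8))
    cs,_=cv2.findContours(m,cv2.RETR_EXTERNAL,cv2.CHAIN_APPROX_NONE);q=max(cs,key=cv2.contourArea)[:,0]
    P=L[q[:,1],q[:,0]]
    f=P[P[:,0]<np.percentile(P[:,0],45)]; y0,y1=np.percentile(P[:,1],[1,99])
    f=f[(f[:,1]>y0+.015)&(f[:,1]<y1-.015)&(f[:,0]<np.median(f[:,0])+.012)]
    v=cv2.fitLine(f.astype(np.float32),cv2.DIST_HUBER,0,.002,.001).ravel()
    print(n,"x",np.percentile(P[:,0],[1,99]).round(4),"y",y0.round(4),y1.round(4),"front edge slope",round(float(v[0]/v[1]),4),"front x",v[2].round(4),rect(P))
    return c
def tcp():
    s=sense();print("t",s["time_s"],"local tcp",(RL.T@(s["tool_pos"][:2]-OL)).round(4),"z",s["tool_pos"][2].round(4),"F",np.r_[RL.T@s["ft_force"][:2],s["ft_force"][2]].round(1))
E
python3 -c "
from h import *
meas('scene');meas('side');tcp()"
```

```text
scene x [-0.0216  0.0809] y -0.0459 0.1074 front edge slope -0.0056 front x -0.0195 (array([29.8, 31.1]), array([102.6, 154.4]), 0.0043)
side x [-0.0232  0.0809] y -0.0474 0.1079 front edge slope -0.0048 front x -0.022 (array([28.8, 30.3]), array([104.2, 155.5]), 0.0014)
t 8.65 local tcp [0.0388 0.1225] z 0.0796 F [ 0.4 -0.5 -1.1]
```

Call:
arm_command([
  [[0, 0.006, -0.009, 0.005, 0], [0, 0.006, -0.009, 0.012, 0], [0, 0.006, -0.009, 0.018, 0], [0, 0.006, -0.009, 0.02, 0], [0, 0.006, -0.009, 0.02, 0]],
])

```text
time_s: 9.15
tool_pos: [0.5867, 0.0826, 0.0587]
ee_rot: [[0.202, 0.979, -0.001], [0.979, -0.202, -0.0], [-0.0, -0.001, -1.0]]
ft_force: [-0.0, 0.2, -0.1]
opening: 0.0428
```

The plate lies against the rail, centre at local (0.030, 0.031), skew ≈ 0.005. Now probing the half-open height.

Call:
arm_command([
  [[0, 0, 0, 0.002, 0], [0, 0, 0, 0.004, 0], [0, 0, 0, 0.004, 0]],
])

```text
time_s: 9.45
tool_pos: [0.5873, 0.0826, 0.0581]
ee_rot: [[0.202, 0.979, 0.001], [0.979, -0.202, -0.0], [0.0, 0.001, -1.0]]
ft_force: [-7.7, 0.2, 24.4]
opening: 0.0427
```

Call:
arm_command([
  [[0, 0, 0, 0.001, 0], [0, 0, 0, 0.001, 0]],
])

```text
time_s: 9.65
tool_pos: [0.5873, 0.0825, 0.0581]
ee_rot: [[0.202, 0.979, 0.001], [0.979, -0.202, -0.0], [0.0, 0.001, -1.0]]
ft_force: [-8.6, -1.4, 33.1]
opening: 0.0429
```

Call:
arm_command([
  [[0, 0, 0, 0.001, 0], [0, 0, 0, 0.001, 0]],
])

```text
time_s: 9.85
tool_pos: [0.5874, 0.0826, 0.058]
ee_rot: [[0.202, 0.979, 0.002], [0.979, -0.202, -0.0], [0.0, 0.002, -1.0]]
ft_force: [-12.0, -1.5, 41.9]
opening: 0.0426
```

Contact at TCP z ≈ 0.058, so I'll raise to about 0.0605 and push towards the tray.

Call:
arm_command([
  [[0, 0, 0, -0.0075, 0], [0, 0, 0, -0.0075, 0], [0, -0.005, 0, -0.0075, 0]],
])

```text
time_s: 10.15
tool_pos: [0.5864, 0.0779, 0.0608]
ee_rot: [[0.202, 0.979, 0.001], [0.979, -0.202, 0.0], [0.0, 0.001, -1.0]]
ft_force: [0.2, 0.3, 0.9]
opening: 0.0427
```

Call:
arm_command([
  [[0, -0.007, 0, 0, 0], [0, -0.014, 0, 0, 0], [0, -0.021, 0, 0, 0], [0, -0.028, 0, 0, 0], [0, -0.035, 0, 0, 0]],
])

```text
time_s: 10.65
tool_pos: [0.5784, 0.0426, 0.0604]
ee_rot: [[0.202, 0.979, -0.001], [0.979, -0.202, -0.0], [-0.0, -0.001, -1.0]]
ft_force: [0.6, 0.5, -1.2]
opening: 0.0426
```

```bash
python3 -c "
from h import *
meas('side');c=meas('scene');tcp();cv2.imwrite('pics/s4.png',cv2.resize(c['frame'][180:290,160:350,::-1],None,fx=4,fy=4))"
```

```text
side x [-0.0232  0.0808] y -0.0765 0.0806 front edge slope 0.0102 front x -0.022 (array([28.9,  2.5]), array([104.2, 158.2]), -0.0054)
scene x [-0.0217  0.0809] y -0.0775 0.0759 front edge slope 0.0117 front x -0.0196 (array([29.4, -0.2]), array([102.8, 154.9]), -0.0021)
t 10.75 local tcp [0.0292 0.087 ] z 0.0606 F [-0.  -0.6  0.1]
```

View pics/s4.png

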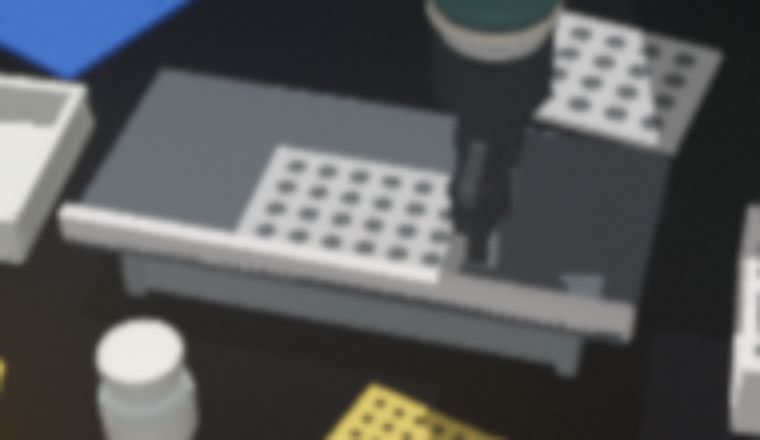

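The plate slides along the rail with the fingers at its +y edge, centre at y ≈ 0. Continue 120 mm.

Call:
arm_command([
  [[0, -0.01, 0, 0, 0], [0, -0.02, 0, 0, 0], [0, -0.03, 0, 0, 0], [0, -0.04, 0, 0, 0], [0, -0.05, 0, 0, 0]],
])

```text
time_s: 11.25
tool_pos: [0.5685, -0.0065, 0.0608]
ee_rot: [[0.202, 0.979, -0.0], [0.979, -0.202, -0.0], [-0.0, -0.0, -1.0]]
ft_force: [-0.1, 1.0, -0.4]
opening: 0.0428
```

Call:
arm_command([
  [[0, -0.01, 0, 0, 0], [0, -0.02, 0, 0, 0], [0, -0.03, 0, 0, 0], [0, -0.04, 0, 0, 0], [0, -0.05, 0, 0, 0]],
])

```text
time_s: 11.75
tool_pos: [0.5584, -0.0553, 0.0608]
ee_rot: [[0.202, 0.979, -0.0], [0.979, -0.202, 0.0], [0.0, -0.0, -1.0]]
ft_force: [0.1, 1.7, 1.2]
opening: 0.0427
```

Call:
arm_command([
  [[0, -0.007, 0, 0, 0], [0, -0.014, 0, 0, 0], [0, -0.02, 0, 0, 0], [0, -0.02, 0, 0, 0]],
])

```text
time_s: 12.15
tool_pos: [0.5546, -0.075, 0.0608]
ee_rot: [[0.203, 0.979, 0.0], [0.979, -0.203, -0.001], [-0.001, 0.0, -1.0]]
ft_force: [-0.0, -0.0, 0.0]
opening: 0.0426
```

```bash
python3 -c "
from h import *
meas('side');c=meas('scene');tcp()"
```

```text
side x [-0.0228  0.0809] y -0.1956 -0.0394 front edge slope -0.0028 front x -0.0219 (array([  29. , -117.2]), array([103.8, 157.5]), 0.0015)
scene x [-0.0223  0.0809] y -0.1929 -0.04 front edge slope -0.0036 front x -0.0201 (array([  29.1, -115.7]), array([103.6, 154.7]), -0.0021)
t 12.25 local tcp [ 0.0299 -0.0319] z 0.0608 F [-0.1 -0.3 -0.6]
```

Call:
arm_command([
  [[0, -0.008, 0, 0, 0], [0, -0.016, 0, 0, 0], [0, -0.024, 0, 0, 0], [0, -0.032, 0, 0, 0], [0, -0.038, 0, 0, 0]],
])

```text
time_s: 12.75
tool_pos: [0.5467, -0.1121, 0.0608]
ee_rot: [[0.203, 0.979, -0.0], [0.979, -0.203, 0.0], [-0.0, -0.0, -1.0]]
ft_force: [0.3, 2.4, 0.3]
opening: 0.0428
```

```bash
python3 -c "
from h import *
meas('side');c=meas('scene');tcp();cv2.imwrite('pics/s5.png',cv2.resize(c['frame'][180:290,120:310,::-1],None,fx=4,fy=4))"
```

```text
side x [-0.0227  0.0808] y -0.2323 -0.0741 front edge slope -0.0013 front x -0.0217 (array([  29. , -152.7]), array([103.8, 159.6]), -0.006)
scene x [-0.0218  0.0809] y -0.2309 -0.0816 front edge slope -0.0759 front x -0.0177 (array([  29.4, -155.4]), array([103. , 151.1]), -0.0021)
t 12.85 local tcp [ 0.03   -0.0709] z 0.0608 F [ 0.8  0.  -0.4]
```

View pics/s5.png

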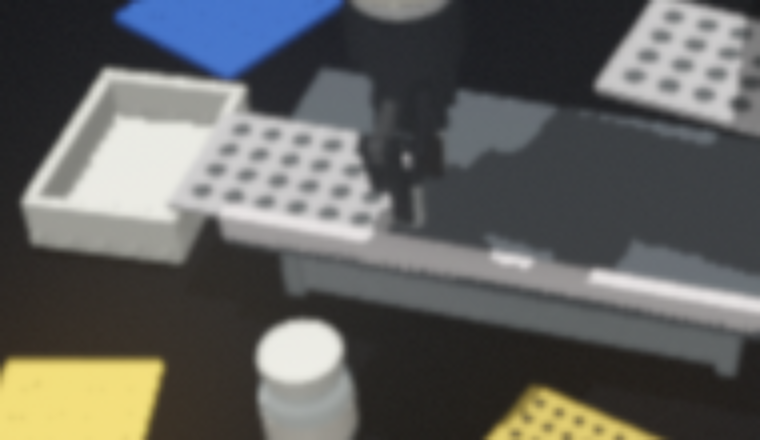

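The plate now overhangs the tray end, centre y ≈ −0.155, flush on the rail. Retract and check.

Call:
arm_command([
  [[0, 0.01, 0, 0, 0], [0, 0.03, 0, 0, 0], [0, 0.05, 0, -0.04, 0], [0, 0.06, 0, -0.08, 0], [0, 0.09, 0, -0.12, 0]],
])

```text
time_s: 13.35
tool_pos: [0.5647, -0.023, 0.1818]
ee_rot: [[0.203, 0.979, -0.001], [0.979, -0.203, -0.001], [-0.001, -0.001, -1.0]]
ft_force: [0.4, -0.5, -1.1]
opening: 0.0423
```

Call:
arm_command([
  [[0, 0.04, -0.02, -0.04, 0], [0, 0.08, -0.02, -0.06, 0], [0, 0.08, -0.02, -0.06, 0]],
])

```text
time_s: 13.65
tool_pos: [0.564, 0.0642, 0.2449]
ee_rot: [[0.198, 0.98, 0.008], [0.98, -0.198, 0.002], [0.004, 0.007, -1.0]]
ft_force: [-0.4, -0.2, 0.5]
opening: 0.0426
```

```bash
python3 -c "
from h import *
meas('side');c=meas('scene');tcp();save('fin',c)
z=pts(c)[...,2];print(c['frame'].shape)"
```

```text
side x [-0.0228  0.0808] y -0.2336 -0.0779 front edge slope -0.0033 front x -0.0218 (array([  29. , -155.8]), array([103.9, 155.8]), -0.0015)
scene x [-0.0216  0.0809] y -0.2309 -0.0729 front edge slope -0.046 front x -0.0185 (array([  29.4, -151. ]), array([102.9, 160. ]), -0.0021)
t 13.75 local tcp [0.0094 0.102 ] z 0.2416 F [ 0.1 -1.2 -0.2]
(420, 560, 3)
```

View pics/fin.png

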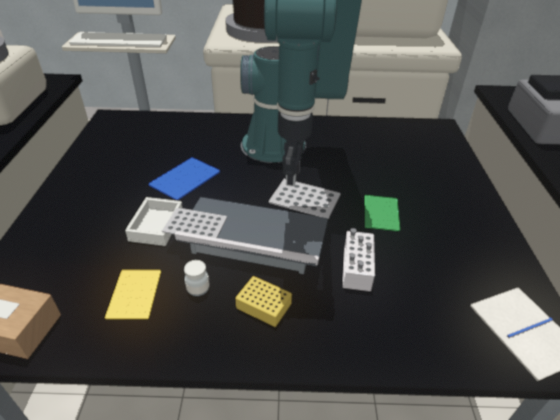

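The plate overhangs beside the tray (around (195,224)), and the tray, rack, jar and tip box look unmoved. The front edge is where it was when pressed on the rail. Handing in.

```bash
python3 -c "
from h import *
sign_off()"
```

```text
the job is handed in; nothing more can be done
```

I pushed the plate flat against the rail and along to the tray end, where it sticks out about 40 mm. The job was handed in at about 14 s of the 64 s allowed. `sign_off()` gives no verdict, so the result rests on my own checks.

**How:** I used the open jaws laid along the ledge to square the plate up and press it on the rail, at about 12 N. I then pushed its far end towards the tray with the jaws half open. The plate was never gripped.

**Last checks, in the ledge frame:**
- **Overhang:** the side view puts the plate's centre at y ≈ −0.156 m and the last finger position gives about −0.157 m. The scene view gives −0.151 m. All are inside the 0.14–0.17 m band.
- **Against the rail:** the centre is at x ≈ 0.029 m. The rail side of the plate was cut off by my mask, so I relied on the front edge. It sits within 1 mm of where it was when pressed on the rail.
- **Parallel:** the side view gives about 0.003 rad.
- **Other objects:** the tray, rack, jar and tip box look unmoved by eye in the last picture; I did not measure them again.
- **Robot:** it is clear of everything, with no contact force beyond noise.

**What disagreed:** the scene view's front-edge fit read −0.046 rad, close to the 0.05 limit. Its rectangle fit gave −0.002 rad, in line with the side view. I took the edge fit to be disturbed, probably by the tray or shading at that end, but did not confirm it.

**One slip:** while probing the finger height on the ledge, the vertical force reached about 42 N at the fingertips. That is well under the 120 N wrist limit. The 40 N limit is for the arm or gripper body, so I don't expect it to count.

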